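# Stray bolt back to the tin tray with spring tongs

### The arm

A 6-joint arm with a two-finger parallel gripper is mounted at the origin on the work surface; the furniture and walls round the work are solid. World frame = base frame: x ahead of the robot, y to its left, z up, the work surface at z = 0. Lengths are in m, angles in degrees, forces in N, time in s.
With the tool pointing down it reaches from about 0.3 to 0.75 m from the base axis. Payload 8.5 kg.
Tool frame: the origin (TCP) lies on the centre line of the jaws, within the pads' length; the fingertips stand 17 mm ahead of it and the grasp point (between the pads) lies 2 mm behind it (env.tcp_to_tips is the distance from the TCP to the fingertips, in m); z points along the fingers, y is the line along which they close (so a half turn about z gives the same grasp; the last joint's range is limited). The gripper opens to 85 mm and grips with 20 to 120 N. Pads are 22 mm wide; open, the fingers measure 114 mm over their backs; the gripper's body (76 mm by 85 mm) begins 54 mm behind the grasp point. The pads swing forward as they close: fully open they stand 13 mm farther back than shut.
Start: joints at [52.122, 21.807, 74.336, -0, 83.858, -12.336], TCP at [0.237, 0.496, 0.248] pointing down, gripper open.
Joint ranges: [-178.18, 178.18], [-50.72, 133.34], [12.68, 142.11], [-81.47, 261.47], [9.98, 163.14], [-165.26, 165.26]. Speed limits (degrees/s): [136.94, 136.94, 180, 180, 180, 180].

### API

Orientations are given as a 3x3 rotation matrix whose columns are the frame's x, y, z axes.
In Python, from rig import env gives the robot as it stands. The module is installed in compiled form; this text tells all that it offers.
- The arm moves only by the shell command python3 -m pendant 'ROWS' [FORCE]. ROWS is JSON, a list of rows, each a list of 7 numbers: the opening, from 0 (shut) to 1 (fully open), then the shift along the tool's x, y, z in m, then the turn, a rotation vector about the tool's x, y, z in rad. A call has 1 to 5 rows; each row is the pose to reach, as a shift and turn from the pose commanded when the call began, along the tool's axes at that moment; what a row does not reach only later rows make up. A row lasts 1/8 s, in which the tool goes at most 62.5 mm and 10.7 degrees, less where a joint would pass 70% of its speed; a pose out of reach is approached as far as the arm can. A call with a gripper value outside its range is refused whole. The fingers move at their own pace and stop on an object; FORCE is the grip in N (left out, the last holds). Time passes only in rows, so rows that repeat a pose let the fingers close. It gives the time, the measured TCP pose, the force, the opening and the grip force at its end, in the units of the state.
- env.observe(): the state, without advancing time (a new reading comes with each control period).
- env.get_image(name): name is "side" or "top" or "wrist"; returns a dict with "image" (384x512x3 uint8, blue, green, red), "fx", "fy", "cx", "cy" (pixels), "k1" (the pictures are not rectified: a ray, as slopes to the right and down, at radius r is drawn at 1 + k1 r^2 times it, then the intrinsics apply), "pose" (4x4, takes a point from camera to world coordinates). Camera axes: x right, y up, looking along -z (the intrinsics and any distortion apply to the point x, -y, -z); pixel columns grow to the right and rows downward; lengths in m; the calibration is good to about 2 mm. A picture is of the moment at which its call begins. There is no depth.
- env.close_job(): hands the job in; it is judged then, once.
Trained networks look in the newest picture that a camera, given by its name, has taken for a name from the list of things; names that differ only in an ending like _2 or _b are one class to them, and where a whole thing is asked for, a point or a joint stands for the part that bears it (a point fixed in the world has none). Each returns a list of dicts, best first, with "conf" (0 to 1); they miss things now and then, are a little off and sometimes report something else, mostly with a low value. They report only what shows in the picture. A call takes as long as a camera call.
- env.find_in(camera, thing): "bbox" ([centre column, centre row, width, height] in pixels, round what is visible of it).
- env.trace(camera, thing): "mask" (384x512 bool, what is visible of it) and "bbox" ([centre column, centre row, width, height] in pixels, round what is visible of it).
- env.tip_of(camera, thing): "centre" ([column, row] in pixels: a listed point, or the origin of a listed thing).
The state is a dict: "time_s": time; "q": joint angles; "qvel": joint speeds; "joint_efforts": joint torques, N m; "position": TCP position; "tool_rot": TCP orientation; "ft_force": force on the tool from outside, world axes, zero at the start; "wrist_torque": the same for the moment, N m; "grip_width": finger opening in m; "gripper_force": force on a finger pad.
Only numpy, scipy, OpenCV 4.12 (cv2) and the standard library are available. Lean on these libraries where they do the work, as an engineer would, in place of code of your own. Each camera call takes 0.05 s, during which the arm holds its last target. There are 200 camera calls.

### The job

Take the spring tongs out of their wooden stand and with them pick up the hex bolt that lies loose on the bench. Lower it into the free part of the tin tray, let it go there so that it lies flat on the tray's floor (not dropped in from above, and not on top of the bolt already there), then put the tongs back upright in their stand. The gripper's own fingers must not touch the loose bolt.

Things in the scene. Friction and masses are not known exactly. Their poses are not given: they have to be found in the camera images.
- tongs_grip (a point): Spring tongs, 112 mm tall, 0.13 kg, upright in the stand: two flat steel legs that slide in parallel into an aluminium block (22 x 14 x 34 mm, flush with the top). Point midway between the black finger plates (outer faces of the legs), 85 mm above the feet. z up; y: closing direction. Plates: 20 mm wide along x, 44 mm tall, centred at this height, 54 mm apart over their outsides when open.
- tongs_foot (a point): Point on the same tongs, same axes, midway between the jaws at the bottom of the feet. Jaws (at the foot of each leg): 24 mm along x, 10.5 mm thick along y, 16 mm tall; open, 33 mm apart inside and 54 mm outside. With the jaws shut on the bolt the finger plates are about 32 mm apart over their outsides; squeezing with 20 N holds the bolt firmly.
- tongs_leg_a (a joint): How far the leg on the tongs' +y side has moved inward: 0 open, 0.013 m shut on nothing, about 0.011 on the bolt. A spring pushes it open: 6 N at 0, 9.2 N at 0.0105. So a squeeze under 6 N, or fingers stopped about 50 mm apart, holds and lifts the tongs still open; a full squeeze shuts the jaws; easing back to 50 mm lets go of the part but not of the tongs.
- tongs_leg_b (a joint): The same for the leg on the -y side, with its own like spring.
- stand_pocket (a point): Wooden stand fixed to the bench, 56 mm along its x, 86 mm along its y, 24 mm tall, with one rectangular pocket open at the top (40 mm along x, 70 mm along y, 16 mm deep) in which the tongs stand with their y along the stand's y. Point at the centre of the pocket's floor, 8 mm above the bench; z up.
- stray_bolt_mid (a point): The bolt to be moved: steel hex bolt lying alone on the bench, 52 mm long along its y, 15 mm wide along x at the head (about 13 mm tall), slimmer along the shank, 30 g. Point at its middle, 6.5 mm above the bench.
- tray_floor (a point): Shallow open tin tray fixed to the bench, 90 mm along its x, 150 mm along its y, walls 20 mm tall and 2 mm thick. Point at the centre of its floor, 2 mm above the bench; z up.
- tray_bolt_mid (a point): A like bolt that already lies in the tray, near the -y end and roughly along the tray's x; the other half of the tray (+y) is free. Point at its middle, half-way up.

How it is judged (in metres and radians):
On the way, in this order (a step that is already met when the one before it is completed fails the run):
1. the loose bolt is lifted clear of the bench in the tongs (height (world z) of stray_bolt_mid above 0.04 m and contact force between tongs and stray_bolt above 0.5 N), for 0.2 s.
2. the bolt, still in the tongs, is low inside the tray (z of stray_bolt_mid in the frame of tray_floor below 0.025 m and x of stray_bolt_mid in the frame of tray_floor between -0.043 and 0.043 m and y of stray_bolt_mid in the frame of tray_floor between -0.073 and 0.073 m and contact force between tongs and stray_bolt above 0.5 N), for 0.1 s.
At the end, for the whole second after the job is handed in: The bolt lies at rest on the tray floor, middle inside the walls and at most 12 mm above the floor, level within 10 degrees; the other bolt still lies in the tray; the tongs stand at rest in the pocket of their stand, feet within 6 mm of its floor, upright within 10 degrees (z of each of stray_bolt_mid, tray_bolt_mid in the frame of tray_floor below 0.012 m and x of stray_bolt_mid in the frame of tray_floor between -0.043 and 0.043 m and y of stray_bolt_mid in the frame of tray_floor between -0.073 and 0.073 m and angle between stray_bolt_mid's own y axis and vertical between 1.4 and 1.74 rad and horizontal distance between tray_bolt_mid and tray_floor below 0.085 m and linear speed of each of stray_bolt, tongs below 0.02 m/s and horizontal distance between tongs_foot and stand_pocket below 0.018 m and z of tongs_foot in the frame of stand_pocket below 0.006 m and angle between tongs_foot's own z axis and vertical below 0.17 rad); the robot touches nothing.
It fails at once if the gripper's fingers touch the loose bolt (contact force between the fingers and stray_bolt above 0.5 N).
It also fails if it takes over 64 s, if anything falls off the work surface, if the arm or the gripper's body presses on something with over 40 N, if the wrist force passes 120 N, or if a joint passes its speed limit or range.

## Working session

There is one attempt and no reset: what is moved stays moved. The work goes in short steps, Python scripts to look and compute and a shell command to move; the robot and the scene stay as the last step left them, time stands still between calls to the robot, and variables do not carry over. Pictures are saved under pics/ and viewed, at most 10 in all, crops included, and the job is handed in when it is done.

```bash
mkdir -p pics; cat > h.py <<'E'
import numpy as np, cv2
from rig import env
def ray(im,u,v):
    a=np.array([(u-im['cx'])/im['fx'],(v-im['cy'])/im['fy']]);s=a.copy()
    for _ in range(30): s=a/(1+im['k1']*(s@s))
    P=np.array(im['pose']);d=P[:3,:3]@np.array([s[0],-s[1],-1.]);return P[:3,3],d
def at(im,u,v,z):
    o,d=ray(im,u,v);return o+d*(z-o[2])/d[2]
def proj(im,p):
    P=np.array(im['pose']);c=P[:3,:3].T@(np.array(p)-P[:3,3]);s=np.array([c[0],-c[1]])/-c[2]
    s=s*(1+im['k1']*(s@s));return [im['cx']+im['fx']*s[0],im['cy']+im['fy']*s[1]]
def state():
    s=env.observe();print('t',s['time_s'],'pos',np.round(s['position'],4),'\n',np.round(s['tool_rot'],3).tolist(),'w',s['grip_width'],'F',np.round(s['ft_force'],1))
    return s
E
python3 - <<'E'
from h import *
state()
ims={}
for c in('side','top'):
    im=env.get_image(c);ims[c]=im;cv2.imwrite(f'pics/{c}0.png',im['image'])
    print(c,np.round(im['pose'],3).tolist())
    for t,z in(('tongs_grip',.093),('tongs_foot',.008),('stand_pocket',.008),('stray_bolt_mid',.0065),('tray_floor',.002),('tray_bolt_mid',.0085)):
        for r in env.tip_of(c,t)[:2]: print(t,round(r['conf'],2),np.round(r['centre'],1),np.round(at(im,*r['centre'],z),4))
E
```

```text
t 0.0 pos [0.237  0.496  0.2477] 
 [[-0.902, 0.431, -0.001], [0.431, 0.902, -0.001], [0.0, -0.001, -1.0]] w 0.08530385805454734 F [0.5 0.  0.1]
side [[0.997, -0.062, 0.055, 0.568], [0.082, 0.677, -0.731, -0.46], [0.008, 0.733, 0.68, 0.69], [0.0, 0.0, 0.0, 1.0]]
tongs_grip 0.55 [229.8 144.1] [0.414  0.3653 0.093 ]
tongs_foot 0.79 [231.8 169.9] [0.4174 0.3531 0.008 ]
stand_pocket 0.69 [228.6 170.2] [0.4081 0.3509 0.008 ]
stray_bolt_mid 0.48 [276.2 188.3] [0.5535 0.2858 0.0065]
tray_floor 0.64 [294.  249.2] [0.6075 0.0782 0.002 ]
tray_bolt_mid 0.64 [294.1 261.5] [0.608  0.0375 0.0085]
top [[0.026, 0.992, -0.127, 0.413], [-1.0, 0.025, -0.011, 0.17], [-0.008, 0.127, 0.992, 1.003], [0.0, 0.0, 0.0, 1.0]]
tongs_grip 0.6 [163.3 252.2] [0.4102 0.3564 0.093 ]
tongs_foot 0.8 [171.4 251.2] [0.4126 0.3563 0.008 ]
tongs_foot 0.46 [164.  251.2] [0.4121 0.3724 0.008 ]
stand_pocket 0.84 [171.9 249.8] [0.4156 0.3553 0.008 ]
stray_bolt_mid 0.63 [202.3 188.5] [0.5509 0.2949 0.0065]
tray_floor 0.82 [299.7 165.1] [0.6091 0.0824 0.002 ]
tray_bolt_mid 0.38 [320.9 165.8] [0.6075 0.0363 0.0085]
```

```bash
python3 - <<'E'
from h import *
im=cv2.imread('pics/top0.png'); cv2.imwrite('pics/topc.png',cv2.resize(im[120:300,120:350],None,fx=3.3,fy=3.3,interpolation=cv2.INTER_CUBIC))
im=cv2.imread('pics/side0.png'); cv2.imwrite('pics/sidec.png',cv2.resize(im[110:290,180:380],None,fx=3.3,fy=3.3,interpolation=cv2.INTER_CUBIC))
i=env.get_image('top')
for t,z in(('stray_bolt_mid',.0065),('tray_bolt_mid',.0085),('tongs_foot',.12),('stand_pocket',.024),('tray_floor',.02)):
    for r in env.trace('top',t)[:2]:
        m=r['mask'].astype(np.uint8);c=cv2.findContours(m,0,2)[0]
        if not c: continue
        c=max(c,key=cv2.contourArea)[:,0,:]
        w=np.array([at(i,*p,z)[:2] for p in c])*1000
        (cx,cy),(a,b),th=cv2.minAreaRect(w.astype(np.float32)); print(t,round(r['conf'],2),r['bbox'],'rect',round(cx,1),round(cy,1),round(a,1),round(b,1),round(th,1))
E
```

```text
stray_bolt_mid 0.57 [201.1, 188.9, 21.5, 10.1] rect 551.7 298.7 50.1 12.4 75.5
tray_bolt_mid 0.47 [322.2, 167.5, 21.5, 2.4] rect 600.5 32.7 13.4 50.7 1.6
tray_bolt_mid 0.32 [177.7, 256.3, 16.6, 12.4] rect 404.7 346.9 21.4 36.9 1.8
tongs_foot 0.85 [167.3, 250.4, 39.7, 20.0] rect 414.6 346.5 68.8 28.2 66.8
tongs_foot 0.18 [175.6, 251.7, 51.3, 38.9] rect 413.8 334.7 82.3 51.3 69.1
stand_pocket 0.76 [173.3, 249.6, 47.4, 34.5] rect 413.8 352.3 88.8 55.9 69.8
stand_pocket 0.57 [303.4, 167.0, 74.9, 48.4] rect 605.2 81.2 147.4 93.0 83.8
tray_floor 0.68 [303.8, 166.2, 74.5, 49.5] rect 606.4 80.8 151.1 98.2 85.8
```

View pics/topc.png

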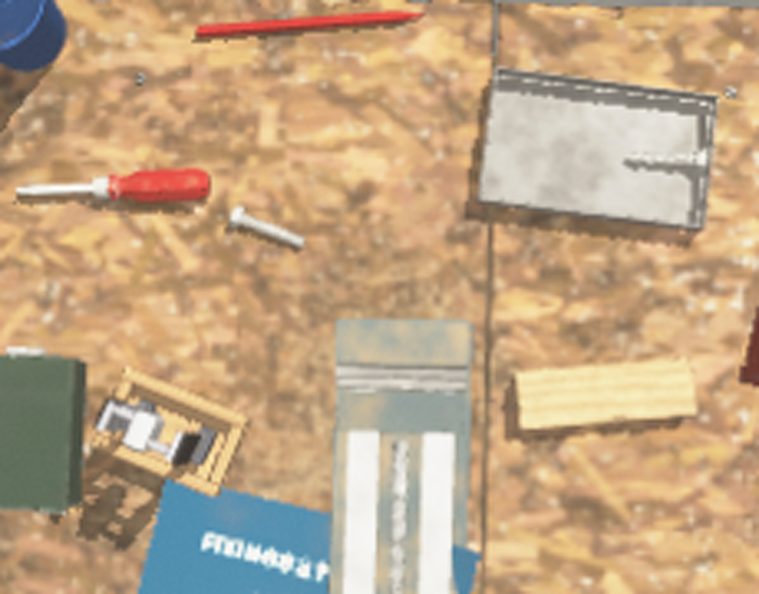

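View pics/sidec.png

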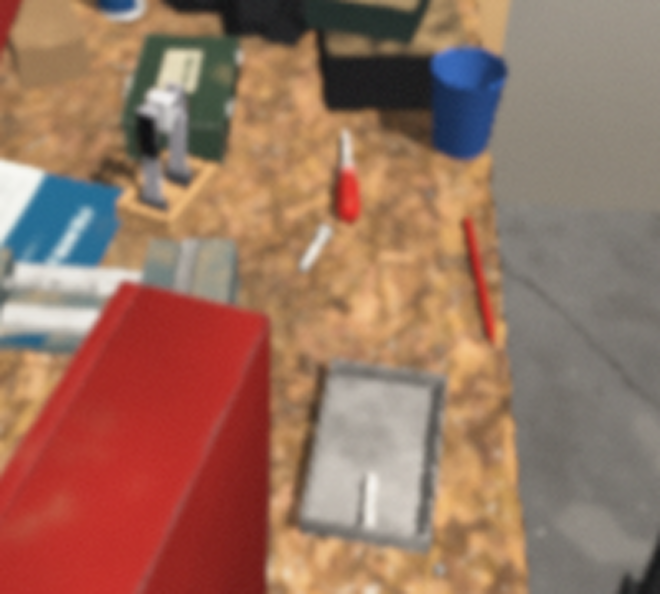

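```bash
python3 - <<'E'
from h import *
a=cv2.imread('pics/top0.png'); b=cv2.imread('pics/side0.png')[100:190,190:310]
b=cv2.resize(b,(512,384),interpolation=cv2.INTER_CUBIC)
b=cv2.resize(b,(400,300));
w=env.get_image('wrist')['image']
top=cv2.resize(a,(800,600))
cv2.imwrite('pics/full.png',top)
cv2.imwrite('pics/two.png',np.hstack([b,cv2.resize(w,(400,300))]))
E
```

```text
(no output)
```

View pics/full.png

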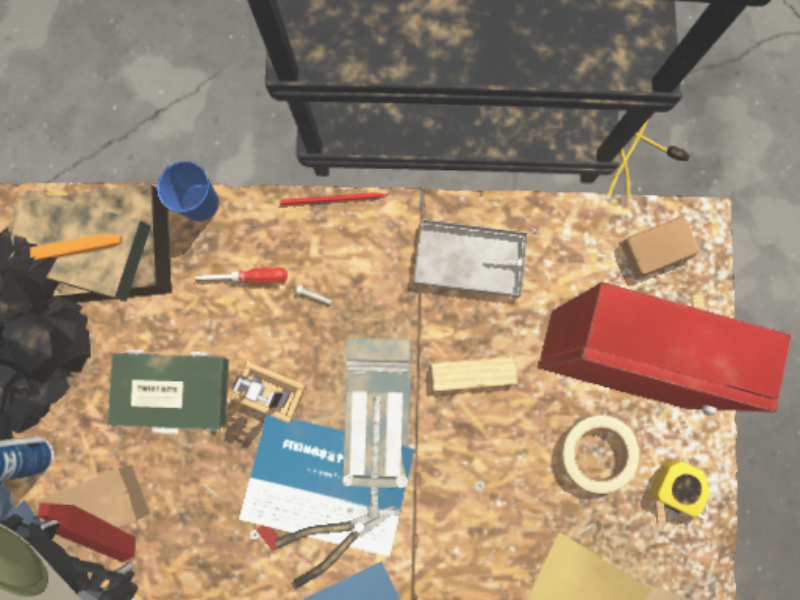

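View pics/two.png

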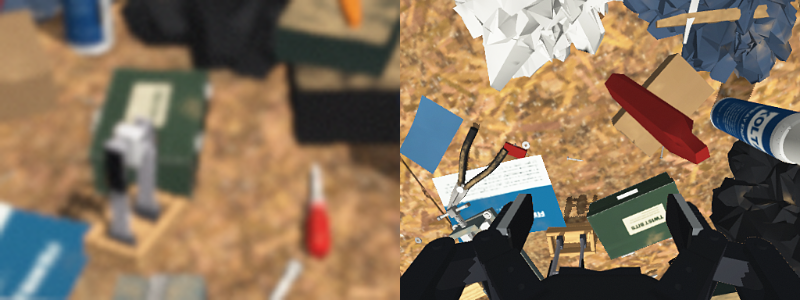

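```bash
python3 -m pendant '[[1,-0.05,-0.012,0,0,0,-0.02],[1,-0.11,-0.025,0.01,0,0,-0.04],[1,-0.165,-0.038,0.02,0,0,-0.06],[1,-0.218,-0.051,0.03,0,0,-0.07],[1,-0.218,-0.051,0.03,0,0,-0.07]]'
python3 - <<'E'
from h import *
s=state()
i=env.get_image('wrist');cv2.imwrite('pics/w1.png',i['image'])
print(np.round(i['pose'],3).tolist())
for t,z in(('tongs_grip',.093),('tongs_foot',.008),('stand_pocket',.008)):
    for r in env.tip_of('wrist',t)[:2]: print(t,round(r['conf'],2),np.round(r['centre'],1),np.round(at(i,*r['centre'],z),4))
for t,z in(('tongs_foot',.12),('stand_pocket',.024)):
    for r in env.trace('wrist',t)[:1]:
        m=r['mask'].astype(np.uint8);c=max(cv2.findContours(m,0,2)[0],key=cv2.contourArea)[:,0,:]
        w=np.array([at(i,*p,z)[:2] for p in c])*1000
        print(t,round(r['conf'],2),np.round(r['bbox']),cv2.minAreaRect(w.astype(np.float32)))
E
```

```text
time_s: 1.68
position: [0.4141, 0.3539, 0.2174]
tool_rot: [[-0.928, 0.371, -0.001], [0.371, 0.928, -0.001], [0.001, -0.001, -1.0]]
ft_force: [-1.0, -0.6, 0.3]
grip_width: 0.0852
gripper_force: 0.0
t 1.675 pos [0.4141 0.3539 0.2174] 
 [[-0.928, 0.371, -0.001], [0.371, 0.928, -0.001], [0.001, -0.001, -1.0]] w 0.08519541305144039 F [-1.  -0.6  0.3]
[[0.371, -0.882, -0.29, 0.338], [0.929, 0.351, 0.118, 0.384], [-0.002, -0.313, 0.95, 0.344], [0.0, 0.0, 0.0, 1.0]]
tongs_grip 0.79 [257.2 186.6] [0.4119 0.3558 0.093 ]
stand_pocket 0.89 [258.2 163.8] [0.4117 0.3575 0.008 ]
tongs_foot 0.88 [257. 181.  72.  57.] ((399.8366394042969, 358.06024169921875), (53.384620666503906, 44.86309814453125), 68.25979614257812)
stand_pocket 0.73 [256. 166.  77.  53.] ((408.14483642578125, 355.06597900390625), (85.93209838867188, 59.027923583984375), 69.11724853515625)
```

View pics/w1.png

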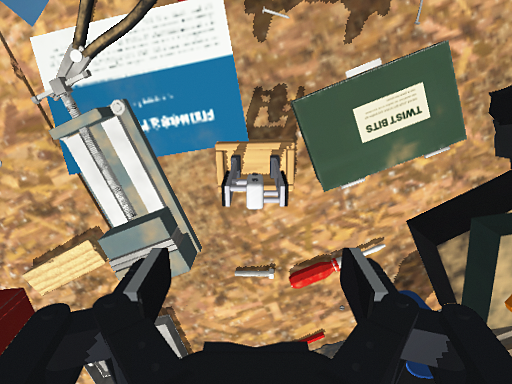

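```bash
python3 -m pendant '[[1,0.0025,0.001,0.03,0,0,0],[1,0.0025,0.001,0.065,0,0,0],[1,0.0025,0.001,0.1,0,0,0],[1,0.0025,0.001,0.126,0,0,0],[0.8,0.0025,0.001,0.126,0,0,0]]' 20
python3 - <<'E'
from h import *
s=state()
i=env.get_image('wrist')
cv2.imwrite('pics/w2.png',i['image'])
E
```

```text
time_s: 2.6
position: [0.4087, 0.3583, 0.0912]
tool_rot: [[-0.931, 0.366, -0.003], [0.366, 0.931, -0.002], [0.002, -0.002, -1.0]]
ft_force: [-1.0, -1.2, -0.4]
grip_width: 0.0699
gripper_force: 0.0
t 2.6 pos [0.4087 0.3583 0.0912] 
 [[-0.931, 0.366, -0.003], [0.366, 0.931, -0.002], [0.002, -0.002, -1.0]] w 0.0698600534451145 F [-1.  -1.2 -0.4]
```

View pics/w2.png

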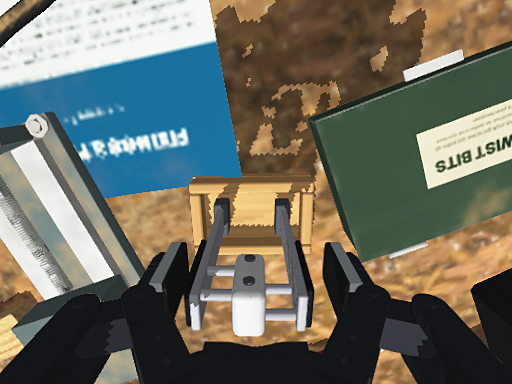

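```bash
python3 -m pendant '[[0.8,-0.004,-0.001,0,0,0,0],[0.7,-0.004,-0.001,0,0,0,0],[0.59,-0.004,-0.001,0,0,0,0],[0.59,-0.004,-0.001,0,0,0,0],[0.59,-0.004,-0.001,0,0,0,0]]' 20
```

```text
time_s: 3.28
position: [0.4136, 0.3557, 0.093]
tool_rot: [[-0.93, 0.367, 0.001], [0.367, 0.93, 0.0], [-0.001, 0.001, -1.0]]
ft_force: [-0.8, -1.7, 5.6]
grip_width: 0.0501
gripper_force: 6.1
```

```bash
python3 -m pendant '[[0.59,0,0,-0.01,0,0,0],[0.59,0,0,-0.03,0,0,0],[0.59,0,0,-0.06,0,0,0],[0.59,0,0,-0.08,0,0,0],[0.59,0,0,-0.08,0,0,0]]' 20
python3 - <<'E'
from h import *
s=state();R=np.array(s['tool_rot']);p=np.array(s['position'])
i=env.get_image('wrist')
cv2.imwrite('pics/w3.png',i['image'])
for t,z in(('tongs_foot',p[2]-.085),('stray_bolt_mid',.0065),('stand_pocket',.008)):
    for r in env.tip_of('wrist',t)[:2]:
        q=at(i,*r['centre'],z);print(t,round(r['conf'],2),np.round(r['centre'],1),np.round(q,4),'tool',np.round(R.T@(q-p),4))
for r in env.trace('wrist','stray_bolt_mid')[:2]:
    m=r['mask'].astype(np.uint8);c=max(cv2.findContours(m,0,2)[0],key=cv2.contourArea)[:,0,:]
    w=np.array([at(i,*q,.0065)[:2] for q in c])*1000
    print(round(r['conf'],2),np.round(r['bbox']),cv2.minAreaRect(w.astype(np.float32)))
E
```

```text
time_s: 3.9
position: [0.4136, 0.356, 0.1737]
tool_rot: [[-0.93, 0.367, 0.002], [0.367, 0.93, 0.001], [-0.002, 0.002, -1.0]]
ft_force: [0.4, 0.0, -1.2]
grip_width: 0.0504
gripper_force: 6.4
t 3.9 pos [0.4136 0.356  0.1737] 
 [[-0.93, 0.367, 0.002], [0.367, 0.93, 0.001], [-0.002, 0.002, -1.0]] w 0.05041393099154836 F [ 0.4  0.  -1.2]
stand_pocket 0.58 [255.8 174. ] [0.4111 0.3573 0.008 ] tool [ 3.100e-03 -1.000e-04  1.657e-01]
```

View pics/w3.png

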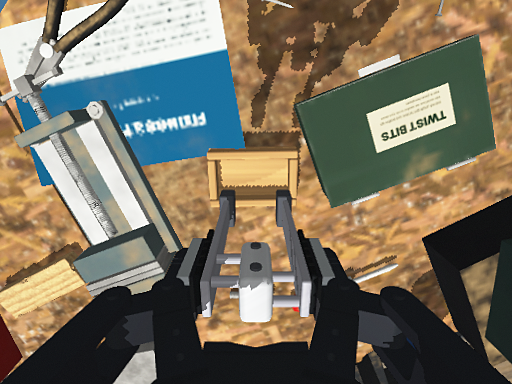

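```bash
python3 -m pendant '[[0.59,-0.02,-0.01,-0.02,0,0,0.18],[0.59,-0.06,-0.03,-0.03,0,0,0.36],[0.59,-0.1,-0.05,-0.03,0,0,0.54],[0.59,-0.14,-0.068,-0.03,0,0,0.72],[0.59,-0.16,-0.078,-0.03,0,0,0.9]]' 20
python3 -m pendant '[[0.59,0,0,0,0,0,0.18],[0.59,0,0,0,0,0,0.36],[0.59,0,0,0,0,0,0.54],[0.59,0,0,0,0,0,0.55],[0.59,0,0,0,0,0,0.55]]' 20
python3 - <<'E'
from h import *
s=state();R=np.array(s['tool_rot']);p=np.array(s['position'])
i=env.get_image('wrist')
cv2.imwrite('pics/w4.png',i['image'])
for t,z in(('tongs_foot',p[2]-.085),('stray_bolt_mid',.0065)):
    for r in env.tip_of('wrist',t)[:2]:
        q=at(i,*r['centre'],z);print(t,round(r['conf'],2),np.round(r['centre'],1),np.round(q,4),'tool',np.round(R.T@(q-p),4))
for r in env.trace('wrist','stray_bolt_mid')[:2]:
    m=r['mask'].astype(np.uint8);c=max(cv2.findContours(m,0,2)[0],key=cv2.contourArea)[:,0,:]
    w=np.array([at(i,*q,.0065)[:2] for q in c])*1000
    print(round(r['conf'],2),np.round(r['bbox']),cv2.minAreaRect(w.astype(np.float32)))
E
```

```text
time_s: 4.78
position: [0.5346, 0.2226, 0.2014]
tool_rot: [[-0.283, 0.959, -0.001], [0.959, 0.283, -0.0], [-0.0, -0.001, -1.0]]
ft_force: [-0.1, 1.1, -0.9]
grip_width: 0.0506
gripper_force: 6.4
time_s: 5.4
position: [0.5334, 0.2244, 0.2019]
tool_rot: [[0.249, 0.968, -0.001], [0.968, -0.249, -0.0], [-0.0, -0.001, -1.0]]
ft_force: [-0.5, 0.5, -1.3]
grip_width: 0.0503
gripper_force: 6.4
t 5.4 pos [0.5334 0.2244 0.2019] 
 [[0.249, 0.968, -0.001], [0.968, -0.249, -0.0], [-0.0, -0.001, -1.0]] w 0.050339965632955994 F [-0.5  0.5 -1.3]
stray_bolt_mid 0.86 [251.9  95.3] [0.5478 0.3003 0.0065] tool [ 0.0772 -0.0048  0.1954]
0.56 [255.  99.  18.  50.] ((549.6416015625, 297.516357421875), (49.86894989013672, 15.188307762145996), 75.16073608398438)
0.35 [256. 255. 126. 132.] ((501.4954528808594, 110.29521942138672), (185.41427612304688, 157.5724334716797), 75.65860748291016)
```

View pics/w4.png

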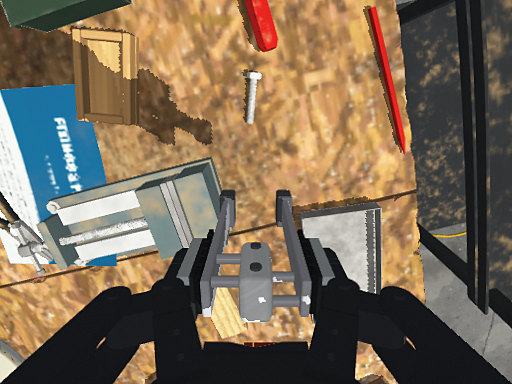

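```bash
python3 - <<'E'
from h import *
s=env.observe();R=np.array(s['tool_rot']);p=np.array(s['position'])
i=env.get_image('wrist')
a=at(i,253.7,72,.0075);b=at(i,249.3,122.5,.005)
print(a,b,np.linalg.norm(a-b),np.degrees(np.arctan2(*(a-b)[1::-1])),'tool y yaw',np.degrees(np.arctan2(R[1,1],R[0,1])))
print('mid tool',R.T@((a+b)/2-p))
z=p[2]-.085
for u,v in((228,221),(284,221),(228,228),(284,228)): print(R.T@(at(i,u,v,z)-p))
# where feet bottom (tool 0,±.022,.085) should appear
for q in((.0015,-.001,.085),(.0015,.025,.085),(.0015,-.027,.085),(.0135,.025,.085),(0.0015,-.001,.027)): print(q,np.round(proj(i,p+R@np.array(q)),1))
cv2.imwrite('pics/w4c.png',cv2.resize(i['image'][170:330,180:340],(640,640),interpolation=cv2.INTER_CUBIC))
E
```

```text
[0.55557792 0.32175323 0.0075    ] [0.53833042 0.27411542 0.005     ] 0.05072561105710544 70.09697485303792 tool y yaw -14.532752000077059
mid tool [ 0.0745807  -0.0053115   0.19597873]
[-0.01446582 -0.02218305  0.08500433]
[-0.01440267  0.02110844  0.08499801]
[-0.0204266 -0.0223568  0.0850048]
[-0.02036083  0.02129926  0.08499843]
(0.0015, -0.001, 0.085) [255.4 201.7]
(0.0015, 0.025, 0.085) [289.8 201.7]
(0.0015, -0.027, 0.085) [221.  201.6]
(0.0135, 0.025, 0.085) [290.4 186.6]
(0.0015, -0.001, 0.027) [255.3 237.2]
```

View pics/w4c.png

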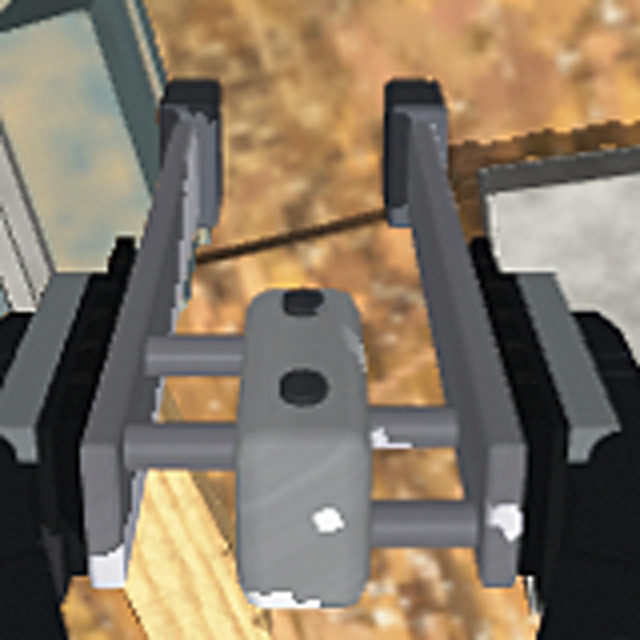

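```bash
python3 -m pendant '[[0.59,0.02,-0.001,0.01,0,0,0.03],[0.59,0.045,-0.002,0.03,0,0,0.06],[0.59,0.065,-0.004,0.06,0,0,0.095],[0.59,0.0775,-0.0046,0.085,0,0,0.095],[0.59,0.0775,-0.0046,0.085,0,0,0.095]]' 20
python3 -m pendant '[[0.59,0,0,0,0,0,0],[0.59,0,0,0,0,0,0]]'
python3 - <<'E'
from h import *
s=state();R=np.array(s['tool_rot']);p=np.array(s['position'])
for c in('wrist','side','top'):
    i=env.get_image(c)
    for r in env.tip_of(c,'stray_bolt_mid')[:2]:
        q=at(i,*r['centre'],.0065);print(c,round(r['conf'],2),np.round(r['centre'],1),np.round(q,4),'tool',np.round(R.T@(q-p),4))
    for r in env.tip_of(c,'tongs_foot')[:1]:
        q=at(i,*r['centre'],p[2]-.085);print(c,'foot',round(r['conf'],2),np.round(r['centre'],1),np.round(q,4),'tool',np.round(R.T@(q-p),4))
    for r in env.trace(c,'stray_bolt_mid')[:1]:
        ys,xs=np.nonzero(r['mask']);print(c,'trace',round(r['conf'],2),np.round(r['bbox'],1),xs.mean(),ys.mean(),np.round(R.T@(at(i,xs.mean(),ys.mean(),.0065)-p),4))
i=env.get_image('wrist')
cv2.imwrite('pics/w5.png',cv2.resize(i['image'][90:310,130:380],(800,600)))
E
```

```text
time_s: 6.28
position: [0.5477, 0.3008, 0.1155]
tool_rot: [[0.341, 0.94, -0.004], [0.94, -0.341, -0.001], [-0.002, -0.003, -1.0]]
ft_force: [-0.2, -0.8, -0.4]
grip_width: 0.0504
gripper_force: 6.4
time_s: 6.52
position: [0.5491, 0.3002, 0.1187]
tool_rot: [[0.343, 0.939, 0.002], [0.939, -0.343, 0.001], [0.001, 0.002, -1.0]]
ft_force: [0.2, -0.6, -1.4]
grip_width: 0.0508
gripper_force: 6.4
t 6.525 pos [0.5491 0.3002 0.1187] 
 [[0.343, 0.939, 0.002], [0.939, -0.343, 0.001], [0.001, 0.002, -1.0]] w 0.05077669009360241 F [ 0.2 -0.6 -1.4]
wrist 0.87 [255.9 194.7] [0.5479 0.2981 0.0065] tool [-0.0025 -0.0006  0.1122]
wrist trace 0.7 [257.4 192.6  15.8  58.6] 255.08880994671404 189.63587921847247 [ 0.002  -0.0013  0.1122]
side 0.39 [274.9 186.7] [0.5495 0.2921 0.0065] tool [-0.0075  0.003   0.1122]
side foot 0.6 [275.8 177.5] [0.5506 0.3007 0.0337] tool [0.0009 0.0012 0.085 ]
side trace 0.48 [274.6 186.1   7.4  16. ] 274.16 185.96 [-0.0056 -0.0002  0.1122]
top 0.43 [200.  192.8] [0.5413 0.2996 0.0065] tool [-0.0034 -0.0073  0.1122]
```

```bash
python3 -m pendant '[[0.59,0,0,0.01,0,0,0],[0.59,0,0,0.02,0,0,0],[0.59,0,0,0.029,0,0,0],[0.59,0,0,0.029,0,0,0],[0.59,0,0,0.029,0,0,0]]' 20
python3 - <<'E'
from h import *
s=state();R=np.array(s['tool_rot']);p=np.array(s['position'])
i=env.get_image('wrist')
for r in env.tip_of('wrist','stray_bolt_mid')[:2]:
        q=at(i,*r['centre'],.0065);print(round(r['conf'],2),np.round(r['centre'],1),np.round(q,4),'tool',np.round(R.T@(q-p),4))
E
```

```text
time_s: 7.8
position: [0.5487, 0.3006, 0.0885]
tool_rot: [[0.343, 0.939, 0.0], [0.939, -0.343, 0.0], [0.0, 0.0, -1.0]]
ft_force: [0.7, 0.0, -1.0]
grip_width: 0.0503
gripper_force: 6.4
t 7.8 pos [0.5487 0.3006 0.0885] 
 [[0.343, 0.939, 0.0], [0.939, -0.343, 0.0], [0.0, 0.0, -1.0]] w 0.05033532583916742 F [ 0.7  0.  -1. ]
0.91 [257.1 205.2] [0.5489 0.3002 0.0065] tool [-0.0003  0.0003  0.082 ]
```

```bash
python3 -m pendant '[[0.5,0,0,0,0,0,0],[0.4,0,0,0,0,0,0],[0.3,0,0,0,0,0,0],[0.3,0,0,0,0,0,0],[0.3,0,0,0,0,0,0]]' 30
```

```text
time_s: 8.52
position: [0.5488, 0.3006, 0.0888]
tool_rot: [[0.343, 0.939, 0.001], [0.939, -0.343, 0.0], [0.001, 0.001, -1.0]]
ft_force: [-1.1, -0.7, 4.5]
grip_width: 0.0309
gripper_force: 29.5
```

```bash
python3 -m pendant '[[0.3,0,0,-0.01,0,0,0],[0.3,0,0,-0.03,0,0,0],[0.3,0,0,-0.06,0,0,0],[0.3,0,0,-0.09,0,0,0],[0.3,0,0,-0.09,0,0,0]]' 30
python3 -m pendant '[[0.3,0,0,0,0,0,0],[0.3,0,0,0,0,0,0]]'
python3 - <<'E'
from h import *
s=state();R=np.array(s['tool_rot']);p=np.array(s['position'])
for c in('wrist','side'):
    i=env.get_image(c)
    for r in env.tip_of(c,'stray_bolt_mid')[:2]:
        q=at(i,*r['centre'],p[2]-.08);print(c,round(r['conf'],2),np.round(r['centre'],1),np.round(q,4),'tool',np.round(R.T@(q-p),4))
    for r in env.tip_of(c,'tray_floor')[:1]: print(c,'tray',round(r['conf'],2),at(i,*r['centre'],.002))
    for r in env.tip_of(c,'tray_bolt_mid')[:2]: print(c,'traybolt',round(r['conf'],2),at(i,*r['centre'],.008))
E
```

```text
time_s: 9.15
position: [0.5492, 0.3009, 0.1804]
tool_rot: [[0.343, 0.939, 0.004], [0.939, -0.343, 0.001], [0.003, 0.003, -1.0]]
ft_force: [0.6, 0.6, -2.1]
grip_width: 0.0305
gripper_force: 30.0
time_s: 9.4
position: [0.5481, 0.3003, 0.1768]
tool_rot: [[0.343, 0.939, -0.003], [0.939, -0.343, -0.001], [-0.002, -0.002, -1.0]]
ft_force: [0.6, -0.3, -0.3]
grip_width: 0.0306
gripper_force: 30.0
t 9.4 pos [0.5481 0.3003 0.1768] 
 [[0.343, 0.939, -0.003], [0.939, -0.343, -0.001], [-0.002, -0.002, -1.0]] w 0.03064858753187281 F [ 0.6 -0.3 -0.3]
wrist 0.3 [254.4 263.9] [0.5292 0.2543 0.0968] tool [-0.0496 -0.0017  0.0801]
wrist traybolt 0.59 [0.5147318  0.20114329 0.008     ]
side 0.62 [279.3 160.8] [0.558  0.2967 0.0968] tool [0.0002 0.0108 0.08  ]
side tray 0.88 [0.60983308 0.06939543 0.002     ]
side traybolt 0.44 [0.6081816  0.02946311 0.008     ]
side traybolt 0.39 [0.41240948 0.34195965 0.008     ]
```

```bash
python3 -m pendant '[[0.3,-0.03,0.024,0,0,0,-0.06],[0.3,-0.07,0.056,0,0,0,-0.13],[0.3,-0.11,0.088,0,0,0,-0.2],[0.3,-0.14,0.112,0,0,0,-0.26],[0.3,-0.154,0.122,0,0,0,-0.26]]' 30
python3 -m pendant '[[0.3,0,0,0,0,0,0],[0.3,0,0,0,0,0,0],[0.3,0,0,0.02,0,0,0],[0.3,0,0,0.04,0,0,0],[0.3,0,0,0.04,0,0,0]]'
python3 - <<'E'
from h import *
s=state();R=np.array(s['tool_rot']);p=np.array(s['position'])
for c in('wrist','top','side'):
    i=env.get_image(c)
    for r in env.tip_of(c,'stray_bolt_mid')[:3]:
        q=at(i,*r['centre'],p[2]-.08);print(c,round(r['conf'],2),np.round(r['centre'],1),np.round(q,4),'tool',np.round(R.T@(q-p),4))
    for t,z in(('tray_floor',.002),('tray_bolt_mid',.008)):
      for r in env.tip_of(c,t)[:1]: q=at(i,*r['centre'],z);print(c,t,round(r['conf'],2),np.round(q,4),np.round(R.T@(q-p),4))
i=env.get_image('wrist')
cv2.imwrite('pics/w6.png',cv2.resize(i['image'],(800,600)))
E
```

```text
time_s: 10.42
position: [0.6109, 0.1122, 0.1783]
tool_rot: [[0.092, 0.996, 0.0], [0.996, -0.092, -0.0], [-0.0, 0.0, -1.0]]
ft_force: [-0.0, 0.9, -1.6]
grip_width: 0.0306
gripper_force: 30.1
time_s: 11.05
position: [0.6093, 0.1154, 0.1372]
tool_rot: [[0.089, 0.996, -0.003], [0.996, -0.089, 0.0], [-0.0, -0.003, -1.0]]
ft_force: [-0.5, -0.1, -2.2]
grip_width: 0.0306
gripper_force: 30.1
t 11.05 pos [0.6093 0.1154 0.1372] 
 [[0.089, 0.996, -0.003], [0.996, -0.089, 0.0], [-0.0, -0.003, -1.0]] w 0.030569169930665836 F [-0.5 -0.1 -2.2]
wrist 0.65 [256.7 208. ] [0.6088 0.114  0.0572] tool [-0.0014 -0.0001  0.08  ]
wrist 0.33 [258.2 222.2] [0.609  0.1024 0.0572] tool [-0.0129  0.001   0.08  ]
wrist tray_floor 0.94 [0.6093 0.0787 0.002 ] [-0.0365  0.0036  0.1352]
top tray_floor 0.79 [0.6034 0.0779 0.002 ] [-0.0378 -0.0022  0.1352]
side 0.38 [298.6 225.8] [0.614  0.1049 0.0572] tool [-0.01    0.0058  0.08  ]
side tray_floor 0.78 [0.6037 0.076  0.002 ] [-0.0397 -0.0017  0.1352]
side tray_bolt_mid 0.37 [0.6058 0.0348 0.008 ] [-0.0805  0.004   0.1292]
```

View pics/w6.png

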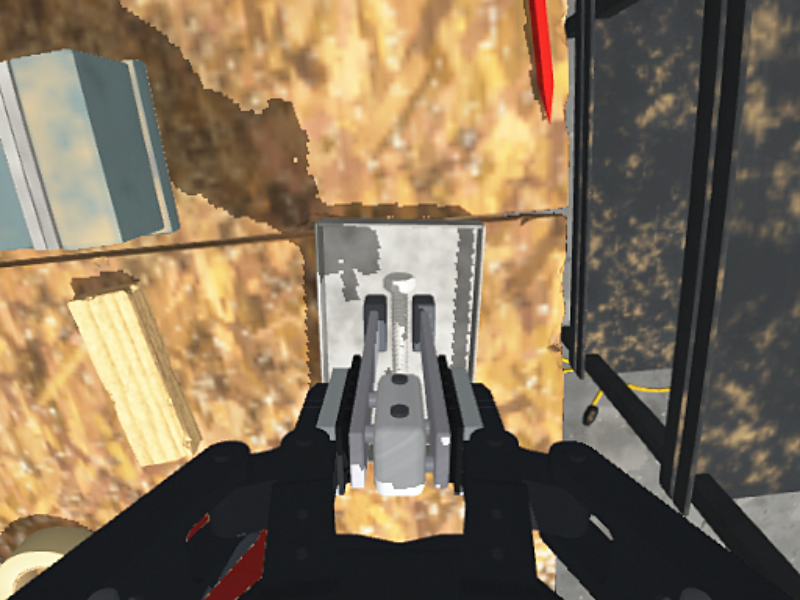

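```bash
python3 -m pendant '[[0.3,0,0,0.012,0,0,0],[0.3,0,0,0.024,0,0,0],[0.3,0,0,0.036,0,0,0],[0.3,0,0,0.043,0,0,0],[0.3,0,0,0.043,0,0,0]]' 30
python3 -m pendant '[[0.3,0,0,0,0,0,0],[0.3,0,0,0,0,0,0]]'
```

```text
time_s: 12.32
position: [0.6102, 0.1141, 0.0946]
tool_rot: [[0.09, 0.996, -0.001], [0.996, -0.09, -0.0], [-0.0, -0.001, -1.0]]
ft_force: [0.0, 0.5, -1.5]
grip_width: 0.0303
gripper_force: 30.1
time_s: 12.58
position: [0.6106, 0.114, 0.0958]
tool_rot: [[0.09, 0.996, 0.001], [0.996, -0.09, -0.0], [0.0, 0.001, -1.0]]
ft_force: [-0.0, -1.2, -0.9]
grip_width: 0.031
gripper_force: 30.1
```

Down a further 4 mm, slowly, watching force.

```bash
python3 -m pendant '[[0.3,0,0,0.002,0,0,0],[0.3,0,0,0.004,0,0,0],[0.3,0,0,0.004,0,0,0],[0.3,0,0,0.004,0,0,0]]' 30
python3 -m pendant '[[0.3,0,0,0.0015,0,0,0],[0.3,0,0,0.0015,0,0,0],[0.3,0,0,0.0015,0,0,0]]'
```

```text
time_s: 13.08
position: [0.6104, 0.1141, 0.0913]
tool_rot: [[0.09, 0.996, -0.0], [0.996, -0.09, 0.0], [0.0, -0.0, -1.0]]
ft_force: [0.4, 0.4, -2.3]
grip_width: 0.0306
gripper_force: 30.1
time_s: 13.45
position: [0.6105, 0.1141, 0.0908]
tool_rot: [[0.09, 0.996, 0.001], [0.996, -0.09, -0.0], [0.0, 0.001, -1.0]]
ft_force: [-1.7, 0.9, 5.3]
grip_width: 0.0306
gripper_force: 30.5
```

```bash
python3 -m pendant '[[0.42,0,0,0,0,0,0],[0.5,0,0,0,0,0,0],[0.59,0,0,0,0,0,0],[0.59,0,0,0,0,0,0],[0.59,0,0,0,0,0,0]]' 20
python3 -m pendant '[[0.59,0,0,-0.01,0,0,0],[0.59,0,0,-0.03,0,0,0],[0.59,0,0,-0.06,0,0,0],[0.59,0,0,-0.1,0,0,0],[0.59,0,0,-0.11,0,0,0]]' 20
python3 - <<'E'
from h import *
s=state();R=np.array(s['tool_rot']);p=np.array(s['position'])
for c in('wrist','top','side'):
    i=env.get_image(c)
    for t,z in(('stray_bolt_mid',.0085),('tray_floor',.002),('tongs_foot',p[2]-.085)):
      for r in env.tip_of(c,t)[:2]: q=at(i,*r['centre'],z);print(c,t,round(r['conf'],2),np.round(r['centre'],1),np.round(q,4),np.round(R.T@(q-p),4))
E
```

```text
time_s: 14.08
position: [0.6104, 0.114, 0.0898]
tool_rot: [[0.09, 0.996, -0.0], [0.996, -0.09, -0.0], [-0.0, -0.0, -1.0]]
ft_force: [0.7, 0.3, -1.6]
grip_width: 0.0504
gripper_force: 6.5
time_s: 14.7
position: [0.6111, 0.1141, 0.203]
tool_rot: [[0.09, 0.996, 0.005], [0.996, -0.09, -0.0], [0.0, 0.005, -1.0]]
ft_force: [0.4, -0.4, -2.3]
grip_width: 0.0504
gripper_force: 6.5
t 14.7 pos [0.6111 0.1141 0.203 ] 
 [[0.09, 0.996, 0.005], [0.996, -0.09, -0.0], [0.0, 0.005, -1.0]] w 0.05044666250214375 F [ 0.4 -0.4 -2.3]
wrist stray_bolt_mid 0.8 [256.1 167.8] [0.6118 0.1148 0.0085] [ 0.0007 -0.0005  0.1945]
wrist tray_floor 0.86 [254.2 195.2] [0.6066 0.0809 0.002 ] [-0.0336 -0.0026  0.201 ]
top tray_floor 0.77 [301.1 165.7] [0.6078 0.0793 0.002 ] [-0.035  -0.0012  0.201 ]
side stray_bolt_mid 0.62 [295.9 236.7] [0.6112 0.1121 0.0085] [-0.0021 -0.0008  0.1945]
side tray_floor 0.74 [294.7 263.5] [0.6099 0.0367 0.002 ] [-0.0773  0.0046  0.201 ]
side tray_floor 0.57 [295.7 246. ] [0.6115 0.0883 0.002 ] [-0.0258  0.0016  0.201 ]
side tongs_foot 0.92 [301.6 205.9] [0.6159 0.1108 0.118 ] [-0.0029  0.0046  0.085 ]
```

```bash
python3 -m pendant '[[0.59,0.02,-0.02,-0.02,0,0,-0.17],[0.59,0.055,-0.055,-0.03,0,0,-0.34],[0.59,0.09,-0.09,-0.03,0,0,-0.52],[0.59,0.125,-0.125,-0.03,0,0,-0.7],[0.59,0.16,-0.16,-0.03,0,0,-0.88]]' 20
python3 -m pendant '[[0.59,0,0,0,0,0,-0.17],[0.59,0,0,0,0,0,-0.34],[0.59,0,0,0,0,0,-0.41],[0.59,0,0,0,0,0,-0.41],[0.59,0,0,0,0,0,-0.41]]' 20
python3 - <<'E'
from h import *
s=state();R=np.array(s['tool_rot']);p=np.array(s['position'])
print('yaw',np.degrees(np.arctan2(R[1,1],R[0,1])),R.T@(np.array([.4125,.3565,.21])-p))
E
```

```text
time_s: 15.92
position: [0.4642, 0.2888, 0.2299]
tool_rot: [[-0.714, 0.7, 0.0], [0.7, 0.714, 0.0], [-0.0, 0.0, -1.0]]
ft_force: [0.4, -0.4, -1.2]
grip_width: 0.0504
gripper_force: 6.5
time_s: 16.55
position: [0.4654, 0.2877, 0.2298]
tool_rot: [[-0.931, 0.364, 0.0], [0.364, 0.931, 0.0], [-0.0, 0.0, -1.0]]
ft_force: [-1.5, 0.7, -0.9]
grip_width: 0.0503
gripper_force: 6.5
t 16.55 pos [0.4654 0.2877 0.2298] 
 [[-0.931, 0.364, 0.0], [0.364, 0.931, 0.0], [-0.0, 0.0, -1.0]] w 0.05033537664746282 F [-1.5  0.7 -0.9]
yaw 68.66662478289815 [0.07428175 0.04480342 0.01980957]
```

Hover with feet ~40 mm above the bench and measure pocket versus feet.

```bash
python3 -m pendant '[[0.59,0.035,0.021,0,0,0,0],[0.59,0.065,0.039,0.02,0,0,0],[0.59,0.0743,0.0448,0.06,0,0,0],[0.59,0.0743,0.0448,0.095,0,0,0],[0.59,0.0743,0.0448,0.095,0,0,0]]' 20
python3 -m pendant '[[0.59,0,0,0,0,0,0],[0.59,0,0,0,0,0,0]]'
python3 - <<'E'
from h import *
s=state();R=np.array(s['tool_rot']);p=np.array(s['position'])
for c in('wrist','side','top'):
    i=env.get_image(c)
    for t,z in(('stand_pocket',.008),('tongs_foot',p[2]-.085),('tongs_grip',p[2])):
      for r in env.tip_of(c,t)[:1]: q=at(i,*r['centre'],z);print(c,t,round(r['conf'],2),np.round(r['centre'],1),np.round(q,4),np.round(R.T@(q-p),4))
i=env.get_image('wrist')
r=env.trace('wrist','tongs_foot')
for r in r[:1]:
    print(r['bbox'])
for r in env.trace('wrist','stand_pocket')[:1]: print(r['bbox'])
print([np.round(proj(i,p+R@np.array(q)),1).tolist() for q in((.011,.0263,.085),(.011,-.0277,.085))])
cv2.imwrite('pics/w7.png',i['image'])
E
```

```text
time_s: 17.18
position: [0.4114, 0.356, 0.1331]
tool_rot: [[-0.932, 0.363, -0.004], [0.363, 0.932, -0.002], [0.003, -0.004, -1.0]]
ft_force: [0.5, 0.2, -1.1]
grip_width: 0.0504
gripper_force: 6.5
time_s: 17.42
position: [0.4131, 0.3567, 0.1364]
tool_rot: [[-0.932, 0.363, 0.003], [0.363, 0.932, 0.001], [-0.002, 0.002, -1.0]]
ft_force: [0.4, -0.4, -1.6]
grip_width: 0.0504
gripper_force: 6.5
t 17.425 pos [0.4131 0.3567 0.1364] 
 [[-0.932, 0.363, 0.003], [0.363, 0.932, 0.001], [-0.002, 0.002, -1.0]] w 0.05038022693362034 F [ 0.4 -0.4 -1.6]
wrist stand_pocket 0.74 [253.2 187.8] [0.4122 0.3547 0.008 ] [ 0.0004 -0.0024  0.1284]
wrist tongs_grip 0.9 [257.7 262.1] [0.4101 0.3586 0.1364] [ 0.0035  0.0007 -0.    ]
side stand_pocket 0.7 [227.1 169.1] [0.4028 0.3555 0.008 ] [ 0.0094 -0.005   0.1283]
side tongs_foot 0.55 [233.8 156.3] [0.4238 0.3636 0.0514] [-0.0073  0.0102  0.085 ]
side tongs_grip 0.6 [227.9 172. ] [0.4376 0.1914 0.1364] [-0.0828 -0.1451 -0.0002]
top stand_pocket 0.52 [172.7 251.3] [0.4125 0.3534 0.008 ] [-0.0003 -0.0035  0.1284]
top tongs_foot 0.37 [168.6 250.4] [0.4141 0.354  0.0514] [-0.0017 -0.0023  0.085 ]
[256.1, 254.5, 124.3, 135.2]
[254.3, 191.7, 101.7, 72.0]
[[292.3, 193.6], [219.6, 193.5]]
```

```bash
python3 -m pendant '[[0.59,0,-0.001,0.01,0,0,0],[0.59,0,-0.001,0.02,0,0,0],[0.59,0,-0.001,0.03,0,0,0],[0.59,0,-0.001,0.03,0,0,0],[0.59,0,-0.001,0.03,0,0,0]]' 20
python3 -m pendant '[[0.59,0,0,0.006,0,0,0],[0.59,0,0,0.011,0,0,0],[0.59,0,0,0.011,0,0,0],[0.59,0,0,0.011,0,0,0]]'
```

```text
time_s: 18.8
position: [0.4121, 0.3556, 0.1049]
tool_rot: [[-0.932, 0.362, 0.0], [0.362, 0.932, 0.0], [-0.0, 0.0, -1.0]]
ft_force: [0.3, -0.8, -1.2]
grip_width: 0.0507
gripper_force: 6.5
time_s: 19.3
position: [0.412, 0.3555, 0.0938]
tool_rot: [[-0.932, 0.362, -0.0], [0.362, 0.932, 0.0], [0.0, 0.0, -1.0]]
ft_force: [-0.4, 0.5, -0.7]
grip_width: 0.0504
gripper_force: 6.5
```

```bash
python3 -m pendant '[[0.59,0,0,0.001,0,0,0],[0.59,0,0,0.0015,0,0,0],[0.59,0,0,0.0015,0,0,0]]' 20
python3 -m pendant '[[0.59,0,0,0.001,0,0,0],[0.59,0,0,0.001,0,0,0],[0.59,0,0,0.001,0,0,0]]'
```

```text
time_s: 19.68
position: [0.4121, 0.3556, 0.0929]
tool_rot: [[-0.932, 0.362, 0.001], [0.362, 0.932, 0.0], [-0.001, 0.001, -1.0]]
ft_force: [-0.9, 0.4, 5.1]
grip_width: 0.0501
gripper_force: 6.8
time_s: 20.05
position: [0.4123, 0.3556, 0.0923]
tool_rot: [[-0.932, 0.362, 0.002], [0.362, 0.932, 0.0], [-0.001, 0.001, -1.0]]
ft_force: [-0.7, -1.4, 8.4]
grip_width: 0.0503
gripper_force: 7.0
```

Feet seated on the pocket floor. Open, then withdraw.

```bash
python3 -m pendant '[[0.65,0,0,-0.001,0,0,0],[0.75,0,0,-0.001,0,0,0],[0.9,0,0,-0.001,0,0,0],[1,0,0,-0.001,0,0,0],[1,0,0,-0.001,0,0,0]]' 20
python3 -m pendant '[[1,0,0,-0.02,0,0,0],[1,0,0,-0.05,0,0,0],[1,0,0,-0.09,0,0,0],[1,0,0,-0.13,0,0,0],[1,0,0,-0.15,0,0,0]]'
python3 -m pendant '[[1,0,0,0,0,0,0],[1,0,0,0,0,0,0],[1,0,0,0,0,0,0]]'
python3 - <<'E'
from h import *
s=state();R=np.array(s['tool_rot']);p=np.array(s['position'])
for c in('wrist','side','top'):
    i=env.get_image(c)
    for t,z in(('stand_pocket',.008),('tongs_foot',.008),('tongs_grip',.093),('stray_bolt_mid',.0085),('tray_floor',.002),('tray_bolt_mid',.0085)):
      for r in env.tip_of(c,t)[:2]: q=at(i,*r['centre'],z);print(c,t,round(r['conf'],2),np.round(r['centre'],1),np.round(q,4))
E
```

```text
time_s: 20.68
position: [0.412, 0.3555, 0.0923]
tool_rot: [[-0.932, 0.362, -0.0], [0.362, 0.932, -0.0], [0.0, -0.0, -1.0]]
ft_force: [-0.2, -0.3, 0.1]
grip_width: 0.0855
gripper_force: 0.0
time_s: 21.3
position: [0.4122, 0.3557, 0.2446]
tool_rot: [[-0.932, 0.362, 0.003], [0.362, 0.932, 0.001], [-0.002, 0.002, -1.0]]
ft_force: [0.8, -0.7, -0.6]
grip_width: 0.0851
gripper_force: 0.0
time_s: 21.68
position: [0.4117, 0.3554, 0.2411]
tool_rot: [[-0.932, 0.362, -0.002], [0.362, 0.932, -0.001], [0.001, -0.002, -1.0]]
ft_force: [0.6, 0.8, 0.3]
grip_width: 0.0854
gripper_force: 0.0
t 21.675 pos [0.4117 0.3554 0.2411] 
 [[-0.932, 0.362, -0.002], [0.362, 0.932, -0.001], [0.001, -0.002, -1.0]] w 0.08536131516186633 F [0.6 0.8 0.3]
wrist stand_pocket 0.83 [258.2 162.2] [0.4124 0.3578 0.008 ]
wrist tongs_foot 0.94 [256.3 161.9] [0.4112 0.3558 0.008 ]
wrist stray_bolt_mid 0.64 [156.9 333. ] [0.6049 0.1175 0.0085]
side stand_pocket 0.64 [229.7 165.9] [0.4083 0.3713 0.008 ]
side tongs_foot 0.76 [236.4 171. ] [0.4317 0.3493 0.008 ]
side tongs_grip 0.95 [230.4 146.8] [0.4176 0.3526 0.093 ]
side stray_bolt_mid 0.59 [296.3 237.2] [0.6122 0.1106 0.0085]
side tray_floor 0.79 [292.7 248.5] [0.6044 0.08   0.002 ]
side tray_floor 0.21 [230.9 145.7] [0.3953 0.4826 0.002 ]
side tray_bolt_mid 0.5 [294.5 262.3] [0.609  0.0353 0.0085]
top stand_pocket 0.87 [172.  251.6] [0.4118 0.3549 0.008 ]
top stand_pocket 0.7 [169.8 250.4] [0.4142 0.3598 0.008 ]
top tongs_foot 0.44 [173.4 253.3] [0.4082 0.3517 0.008 ]
top tongs_grip 0.46 [164.3 254.9] [0.4049 0.3542 0.093 ]
top stray_bolt_mid 0.57 [288.7 163.4] [0.611  0.1072 0.0085]
top tray_floor 0.76 [297.4 168.2] [0.602  0.0874 0.002 ]
top tray_floor 0.67 [171.1 250.4] [0.4143 0.3581 0.002 ]
```

All readings agree: tongs upright in pocket, bolt in the tray. Handing in.

```bash
python3 -c "
from rig import env
print(env.close_job())"
```

```text
the job is handed in; nothing more can be done
None
```

The loose bolt is on the floor of the tray's free half, the tongs are back upright in their stand, and I handed the job in at about 22 s; `env.close_job()` reported no verdict, so I can't confirm it was judged a pass.

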